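# Bring the cast under the stylus and mark its implant post

### The arm

A 7-joint arm with a two-finger parallel gripper is mounted at the origin on the work surface. World frame = base frame: x ahead of the robot, y to its left, z up, the work surface at z = 0. Lengths are in mm, angles in rad, forces in N, time in s.
With the tool pointing down it reaches from about 350 to 775 mm from the base axis. Payload 3.1 kg.
Tool frame: the origin (TCP) lies midway between the tips of the shut fingers; the grasp point (between the pads) lies 19 mm behind it; z points along the fingers, y is the line along which they close (so a half turn about z gives the same grasp; the last joint's range is limited). The gripper opens to 85 mm and grips with 20 to 120 N. Pads are 22 mm wide; open, the fingers measure 114 mm over their backs; the gripper's body (76 mm by 85 mm) begins 54 mm behind the grasp point. The pads swing forward as they close: fully open they stand 13 mm farther back than shut.
Start: joints at [-1.229, 0.311, 0.014, 1.512, -0.004, 1.319, -0.027], TCP at [205.921, 510.014, 206.404] pointing down, gripper open.
Joint ranges: [-2.7, 2.7], [-0.3, 1.91], [-1.27, 1.3], [0.12, 2.57], [-1.44, 4.58], [0.2, 2.03], [-3.05, 3.05]. Speed limits (rad/s): [2.79, 2.79, 3.14, 3.14, 3.14, 3.14, 3.14].

### API

Orientations are given as a unit quaternion [x, y, z, w].
In Python, from workcell import env, cams, models gives the robot as it stands. The module is installed in compiled form; this text tells all that it offers.
- The arm moves only by the shell command python3 -m creep 'ROWS'. ROWS is JSON, one flat list of numbers, 7 for each row, row after row: the turn, a rotation vector about the tool's x, y, z in degrees, then the shift along the tool's x, y, z in cm, then the finger opening in cm, from 0 to 8.54. A call has 1 to 20 rows; each row shifts and turns the commanded pose from where the row before left it, along the tool's axes as they then stand; what a row does not reach is not made up. A row lasts 1/8 s, in which the tool goes at most 62.5 mm and 10.7 degrees, less where a joint would pass 70% of its speed; a pose out of reach is approached as far as the arm can. A call is refused whole if a number of a shift passes 6.25 or a number of a turn 10.7, either way. A call with a gripper value outside its range is refused whole. The fingers move at their own pace and stop on an object; the grip force is fixed at half the most. Time passes only in rows, so rows that do not move let the fingers close. It gives the time, the measured TCP pose, the force, the opening and the grip force at its end, in the units of the state.
- env.observe(): the state, without advancing time (a new reading comes with each control period).
- cams.read_camera(name): name is "scene" or "top"; returns (picture, depth): 400x640x3 uint8, blue, green, red; 400x640 float32, mm along the optical axis (not along the pixel's ray), 0 where there is no reading.
- cams.camera_info(name): a dict with "fx", "fy", "cx", "cy" (pixels), "k1" (the pictures are not rectified: a ray, as slopes to the right and down, at radius r is drawn at 1 + k1 r^2 times it, then the intrinsics apply), "camera_from_world" (4x4, takes a point from world to camera coordinates). Camera axes: x right, y up, looking along -z (the intrinsics and any distortion apply to the point x, -y, -z); pixel columns grow to the right and rows downward; lengths in mm; the calibration is good to about 2 mm. A picture is of the moment at which its call begins. camera_info takes no time and is no camera call.
- env.close_job(): hands the job in; it is judged then, once.
Trained networks look in the newest picture that a camera, given by its name, has taken for a name from the list of things; names that differ only in an ending like _2 or _b are one class to them, and where a whole thing is asked for, a point or a joint stands for the part that bears it (a point fixed in the world has none). Each returns a list of dicts, best first, with "confidence" (0 to 1); they miss things now and then, are a little off and sometimes report something else, mostly with a low value. They report only what shows in the picture. A call takes as long as a camera call.
- models.masks_of(camera, name): "pixels" (400x640 bool, what is visible of it) and "extent" ([left, top, right, bottom] in pixels, round what is visible of it).
- models.spot_point(camera, name): "centre" ([column, row] in pixels: a listed point, or the origin of a listed thing).
The state is a dict: "time": time; "joint_pos": joint angles; "joint_vel": joint speeds; "joint_efforts": joint torques, N m; "position": TCP position; "tcp_rot": TCP orientation; "ft_force": force on the tool from outside, world axes, zero at the start; "ft_torque": the same for the moment, N m; "gripper_width": finger opening in mm; "finger_force": force on a finger pad.
Only numpy, scipy, OpenCV 4.12 (cv2) and the standard library are available. Lean on these libraries where they do the work, as an engineer would, in place of code of your own. Each camera call takes 0.05 s, during which the arm holds its last target. There are 200 camera calls.

### The job

Crank the black handwheel on the marking fixture, in as many grasps as it takes, until the steel implant post on the dental cast stands centred right under the stylus tip. Then press the sprung stylus by its cap all the way down to mark the post and let it spring back up. Move the model table by the handwheel only, without touching the table or the cast, do not press the stylus off the post, and leave the pot, tray and handpiece where they are.

Things in the scene. Friction and masses are not known exactly. Their poses are not given: they have to be found in the camera images.
- fixture: Grey marking fixture fixed to the bench, base plate 150 x 370 x 15 mm. Origin under the plate at bench height; z up, +y along the rails from handwheel to stylus. In its frame (mm): wheel axis at (0, -140), stylus axis at (0, 60), column at (-80, 60) with an arm along x, 30 wide, top at 160 high; a small dark index pointer at (69, 60), 49 high, shows the stylus's y.
- wheel_grip (a point): Centre of the black handwheel: solid disc, 64 mm across, upright axis. This point is on the axis at mid-rim height, 98 mm above the bench; the rim spans 90 to 106 mm. Below it only an 18 mm shaft, then the 70 mm square gear housing, collar top at 68 mm: fingers can straddle the disc from above, with free space all round.
- handwheel (a joint): Turn of the handwheel (rad), 0 at the start, growing clockwise seen from above; range -0.5 to 9.5. Each rad clockwise moves the model table 10 mm along the fixture's +y (63 mm a turn), back likewise. Friction about 0.12 N m; it stays where left. 3.5 to 6.5 rad clockwise are needed.
- model_table: Aluminium model table, 94 x 86 mm, sliding along the fixture's y on two rails, carrying the cream plaster dental cast (horseshoe with teeth on a dark plate), clamped at a place along y that varies. Axes as the fixture; origin at bench height under the table's centre. Not to be touched.
- post_top (a point): Middle of the top face of the upright steel implant post at the front of the cast's arch: 10 mm in diameter, rising 22 mm from the cast, top 84 mm above the bench. It moves only along the fixture's y, at fixture x = 0. A 4 mm wide steel index tongue sticks out of the cast's plate towards fixture +x at the post's y.
- stylus_tip (a point): Lower point of the upright steel stylus (8 mm rod, 3 mm tip). At rest 96 mm above the bench, 12 mm above the level of the post's top. Its axes are the fixture's: the post's offset along this y is the distance still to travel.
- stylus_cap (a point): Middle of the top of the stylus's black round cap, 32 mm in diameter, 12 mm thick; top 188 mm above the bench at rest, 176 mm when fully down.
- stylus (a joint): Downward travel of the stylus (m): 0 at rest, 0.012 fully down at a rigid stop. A spring resists with about 3 N at first and 8 N at the bottom and lifts it again when let go.
- pot: White plastic mixing cup, 66 mm across, 60 mm high, loose bystander; origin under its middle.
- tray: White plastic tray 70 x 110 x 22 mm with dividers, loose bystander; origin under its middle.
- handpiece: Grey-brown dental handpiece lying down, 25 mm thick, 135 mm long with a thin steel bur, loose bystander; origin under its middle.

How it is judged (in metres and radians):
On the way, in this order (a step that is already met when the one before it is completed fails the run):
1. the post stands still under the stylus tip, centred within 3 mm, with the stylus still up (y of post_top in the frame of stylus_tip between -0.003 and 0.003 m and linear speed of model_table below 0.002 m/s and value of joint stylus below 0.003 m), for 0.3 s.
2. the stylus is pressed fully down (at least 10.5 of its 12 mm) onto the post (value of joint stylus above 0.0105 m and y of post_top in the frame of stylus_tip between -0.003 and 0.003 m), for 0.1 s.
At the end, for the whole second after the job is handed in: The implant post rests under the stylus tip, centred within 3 mm along the table's travel, and the stylus, having been pressed fully down on it, has sprung back up to within 2 mm of its rest (y of post_top in the frame of stylus_tip between -0.003 and 0.003 m and value of joint stylus below 0.002 m and linear speed of model_table below 0.002 m/s); the robot touches nothing.
It fails at once if the stylus is pressed down more than 4 mm while the post is more than 3.5 mm off centre below it (value of joint stylus above 0.004 m and (y of post_top in the frame of stylus_tip above 0.0035 m or y of post_top in the frame of stylus_tip below -0.0035 m)).
It fails at once if the robot pushes on the model table or the cast with more than 2 N (contact force between any of the fingers, the arm and model_table above 2 N).
It fails at once if the pot, the tray or the handpiece is moved more than 15 mm (distance of any of pot, tray, handpiece from where it was at the start of the episode above 0.015 m).
It also fails if it takes over 64 s, if anything falls off the work surface, if the arm or the gripper's body presses on something with over 40 N, if the wrist force passes 120 N, or if a joint passes its speed limit or range.

## Working session

There is one attempt and no reset: what is moved stays moved. The work goes in short steps, Python scripts to look and compute and a shell command to move; the robot and the scene stay as the last step left them, time stands still between calls to the robot, and variables do not carry over. Pictures are saved under pics/ and viewed, at most 12 in all, crops included, and the job is handed in when it is done.

```bash
mkdir -p pics; cat > h.py <<'E'
import numpy as np, cv2
from scipy.spatial.transform import Rotation as R
from workcell import env, cams, models
def ray(cam,u,v):
    i=cams.camera_info(cam); xd=np.array([(u-i["cx"])/i["fx"],(v-i["cy"])/i["fy"]]); x=xd.copy()
    for _ in range(20): x=xd/(1+i["k1"]*(x@x))
    T=np.linalg.inv(i["camera_from_world"]); return T[:3,3],T[:3,:3]@np.array([x[0],-x[1],-1])
def at_z(cam,u,v,z):
    o,d=ray(cam,u,v); return o+d*(z-o[2])/d[2]
def at_d(cam,u,v,dep):
    o,d=ray(cam,u,v); return o+d*dep
def proj(cam,p):
    i=cams.camera_info(cam); c=(i["camera_from_world"]@np.append(p,1))[:3]; x=np.array([c[0],-c[1]])/-c[2]
    x=x*(1+i["k1"]*(x@x)); return np.array([i["fx"]*x[0]+i["cx"],i["fy"]*x[1]+i["cy"]])
E
python3 - <<'E'
from h import *
np.set_printoptions(precision=1,suppress=True)
Z=dict(wheel_grip=98,post_top=84,stylus_tip=96,stylus_cap=188,fixture=0,model_table=0,pot=0,tray=0,handpiece=0)
for c in("top","scene"):
    im,d=cams.read_camera(c); cv2.imwrite(f"pics/{c}0.png",im); print(c,np.linalg.inv(cams.camera_info(c)["camera_from_world"])[:3,3])
    for n,z in Z.items():
        for r in models.spot_point(c,n)[:2]:
            u,v=r["centre"]; print(c,n,round(r["confidence"],2),np.array([u,v]),at_z(c,u,v,z))
s=env.observe();print(s)
E
```

```text
top [ 489.1   87.5 1041.1]
top wheel_grip 0.68 [396.1 216.3] [610.6 -87.8  98. ]
top post_top 0.65 [337.1 230.3] [579.5  50.9  84. ]
top stylus_cap 0.52 [314.8 234.2] [561.6 102.  188. ]
top fixture 0.62 [336.3 232.4] [582.   49.7   0. ]
top model_table 0.84 [334.7 235.7] [573.5  53.9   0. ]
top model_table 0.48 [382.  167.9] [752.6 -73.    0. ]
top pot 0.86 [379.4 168.9] [749.8 -66.    0. ]
top tray 0.95 [303.5 187.1] [701.4 134.7   0. ]
top handpiece 0.83 [219.  258.7] [514.9 351.4   0. ]
top handpiece 0.21 [312.  234.9] [575.8 112.4   0. ]
scene [ 982.8 -360.2 1009.5]
scene wheel_grip 0.97 [258.5 271.3] [615.3 -93.6  98. ]
scene post_top 0.79 [278.1 225.6] [573.6  33.3  84. ]
scene fixture 0.66 [282.5 236.5] [566.3  48.7   0. ]
scene model_table 0.61 [286.9 242.9] [587.3  39.7   0. ]
scene pot 0.65 [312.7 313.1] [750.5 -78.8   0. ]
scene tray 0.78 [342.7 239.8] [703.9 127.6   0. ]
scene handpiece 0.57 [325.8 157.5] [512.9 335.6   0. ]
{'time': 1.0, 'joint_pos': array([-1.2,  0.3,  0. ,  1.5, -0. ,  1.3, -0. ]), 'joint_vel': array([ 0., -0.,  0.,  0., -0.,  0., -0.]), 'joint_efforts': array([ -0. , -38. ,   0.1, -23.1,   0. ,   0. ,   0. ]), 'position': array([205.9, 510. , 206.4]), 'tcp_rot': array([0.2, 1. , 0. , 0. ]), 'ft_force': array([-0.2,  0.9,  0.2]), 'ft_torque': array([ 0.,  0., -0.]), 'finger_force': 0.0, 'gripper_width': 85.7350757805551}
```

```bash
python3 - <<'E'
import cv2
a=cv2.imread("pics/top0.png")[150:310,200:440]; cv2.imwrite("pics/top0c.png",cv2.resize(a,None,fx=3.3,fy=3.3,interpolation=cv2.INTER_CUBIC))
a=cv2.imread("pics/scene0.png")[130:340,180:440]; cv2.imwrite("pics/scene0c.png",cv2.resize(a,(740,598),interpolation=cv2.INTER_CUBIC))
E
```

```text
(no output)
```

View pics/top0c.png

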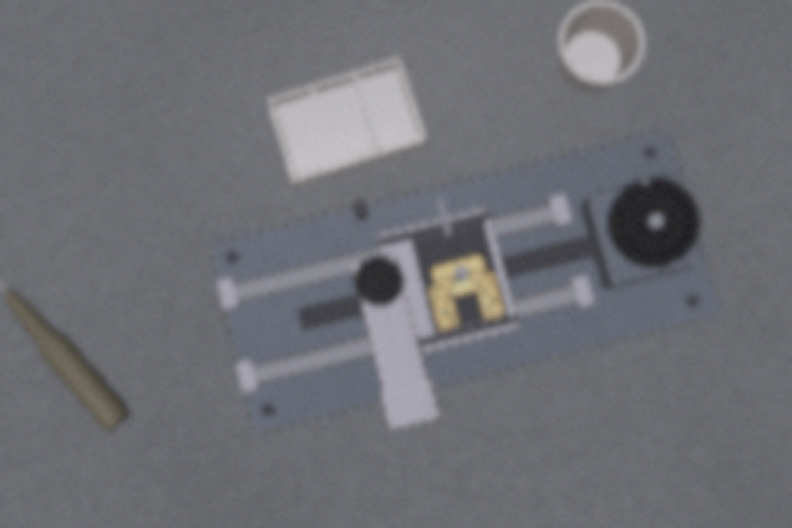

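View pics/scene0c.png

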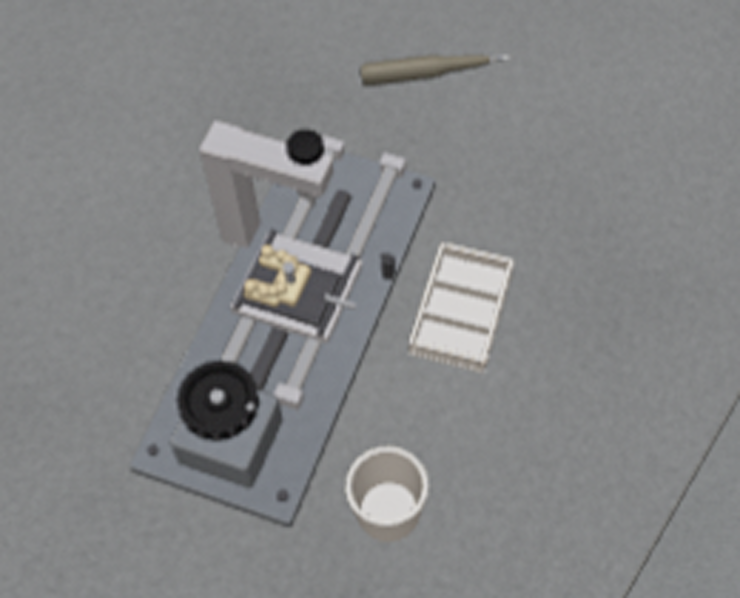

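```bash
cat >> h.py <<'E'
from scipy.optimize import least_squares
def dark(im,u,v,r,t):
    g=im.max(2).astype(float); vv,uu=np.mgrid[:400,:640]; m=((uu-u)**2+(vv-v)**2<r*r)&(g<t)
    n,l,st,ce=cv2.connectedComponentsWithStats(m.astype(np.uint8)); k=1+np.argmax(st[1:,4]); return ce[k],st[k,4]
E
python3 - <<'E'
from h import *
np.set_printoptions(precision=2,suppress=True)
A=cv2.imread("pics/top0.png");B=cv2.imread("pics/scene0.png")
t=lambda x,y:(200+x/3.3,150+y/3.3); s=lambda x,y:(180+x*260/740,130+y*210/598)
obs=[]
def add(c,im,uv,p,r=None,th=60):
    if r:
        uv,a=dark(im,*uv,r,th); print(c,p,uv,a)
    obs.append((c,np.array(uv),np.array(p,float)))
add("top",A,t(655,221),(0,-140,103),17)
add("top",A,t(379,281),(0,60,186),9)
add("top",A,t(361,209),(69,60,47),5,75)
add("scene",B,s(217,400),(0,-140,101),18)
add("scene",B,s(305,146),(0,60,184),9)
add("scene",B,s(388,262),(69,60,40),6,70)
for c,f,L in(("top",t,[(210,243,75,185),(255,430,-75,185),(717,306,-75,-185),(672,135,75,-185)]),("scene",s,[(435,183,75,185),(291,524,75,-185),(133,468,-75,-185)])):
    for x,y,a,b in L: add(c,None,f(x,y),(a,b,15))
def W(q,p): c,s_=np.cos(q[2]),np.sin(q[2]); return np.array([q[0]+c*p[0]-s_*p[1],q[1]+s_*p[0]+c*p[1],p[2]])
for cs in(("top",),("scene",),("top","scene")):
    f=lambda q:np.concatenate([proj(c,W(q,p))-uv for c,uv,p in obs if c in cs])
    r=least_squares(f,[590,50,0.2],loss="soft_l1",x_scale=[10,10,.1]); print(cs,r.x); print(f(r.x).reshape(-1,2).tolist() if len(cs)>1 else "")
    q=r.x
    for n,p in dict(wheel=(0,-140,98),cap=(0,60,188),tip=(0,60,84)).items(): print(n,W(q,p))
    Rt=lambda w:(np.array([[np.cos(q[2]),np.sin(q[2])],[-np.sin(q[2]),np.cos(q[2])]])@(w[:2]-q[:2]))
    for c,(u,v),z in(("top",t(461,272),84),("scene",s(290,268),84),("top",t(446,216),49),("scene",s(343,299),49),("top",t(361,209),49),("scene",s(388,255),49)): print(c,z,Rt(at_z(c,u,v,z)))
    print("start tcp fixture",Rt(np.array([205.9,510])))
o=env.observe();print(R.from_quat(o["tcp_rot"]).as_matrix(),o["position"])
E
```

```text
top (0, -140, 103) [397.68 217.07] 482
top (0, 60, 186) [314.37 234.59] 113Traceback (most recent call last):
  File "<stdin>", line 12, in <module>
  File "<stdin>", line 8, in add
  File "h.py", line 18, in dark
    n,l,st,ce=cv2.connectedComponentsWithStats(m.astype(np.uint8)); k=1+np.argmax(st[1:,4]); return ce[k],st[k,4]
                                                                        ~~~~~~~~~^^^^^^^^^^
    return _wrapfunc(a, 'argmax', axis=axis, out=out, **kwds)
    return bound(*args, **kwds)
ValueError: attempt to get argmax of an empty sequence
```

```bash
cat > fit.py <<'E'
from h import *
np.set_printoptions(precision=2,suppress=True)
A=cv2.imread("pics/top0.png");B=cv2.imread("pics/scene0.png")
t=lambda x,y:(200+x/3.3,150+y/3.3); s=lambda x,y:(180+x*260/740,130+y*210/598)
obs=[]
def add(c,im,uv,p,r=None,th=60):
    if r:
        uv,a=dark(im,*uv,r,th); print(c,p,uv,a)
    obs.append((c,np.array(uv),np.array(p,float)))
add("top",A,t(655,221),(0,-140,103),17)
add("top",A,t(379,281),(0,60,186),9)
add("top",A,t(361,209),(69,60,47))
add("scene",B,s(217,400),(0,-140,101),18)
add("scene",B,s(305,146),(0,60,184),9)
add("scene",B,s(388,255),(69,60,49))
for c,f,L in(("top",t,[(210,243,75,185),(255,430,-75,185),(717,306,-75,-185),(672,135,75,-185)]),("scene",s,[(435,183,75,185),(291,524,75,-185),(133,468,-75,-185)])):
    for x,y,a,b in L: add(c,None,f(x,y),(a,b,15))
def W(q,p): c,s_=np.cos(q[2]),np.sin(q[2]); return np.array([q[0]+c*p[0]-s_*p[1],q[1]+s_*p[0]+c*p[1],p[2]])
for cs in(("top",),("scene",),("top","scene")):
    f=lambda q:np.concatenate([proj(c,W(q,p))-uv for c,uv,p in obs if c in cs])
    r=least_squares(f,[590,50,0.2],loss="soft_l1",x_scale=[10,10,.1]); print(cs,r.x); print(f(r.x).reshape(-1,2))
    q=r.x
    for n,p in dict(wheel=(0,-140,98),cap=(0,60,188)).items(): print(n,W(q,p))
    Rt=lambda w:(np.array([[np.cos(q[2]),np.sin(q[2])],[-np.sin(q[2]),np.cos(q[2])]])@(w[:2]-q[:2]))
    for c,(u,v),z in(("top",t(461,272),84),("scene",s(290,268),84),("top",t(446,216),49),("scene",s(343,299),49),("top",t(361,209),49),("scene",s(388,255),49)): print(c,z,Rt(at_z(c,u,v,z)))
    print("start tcp fixture",Rt(np.array([205.9,510])))
o=env.observe();print(R.from_quat(o["tcp_rot"]).as_matrix())
E
python3 fit.py
```

```text
top (0, -140, 103) [397.68 217.07] 482
top (0, 60, 186) [314.37 234.59] 113
scene (0, -140, 101) [256.15 270.25] 554
scene (0, 60, 184) [286.81 181.18] 118
('top',) [575.07  41.88   0.24]
[[ 1.51 -0.11]
 [ 1.31  0.04]
 [ 0.48 -0.97]
 [-1.46 -0.14]
 [-1.92  1.07]
 [ 0.31  2.86]
 [-2.01 -1.69]]
wheel [608.33 -94.11  98.  ]
cap [560.82 100.16 188.  ]
top 84 [0.04 2.94]
scene 84 [ 3.62 -0.89]
top 49 [46.14  1.17]
scene 49 [48.98  3.86]
top 49 [66.64 61.74]
scene 49 [70.42 59.83]
start tcp fixture [-247.38  542.43]
('scene',) [577.82  38.54   0.25]
[[ 0.33  1.08]
 [-0.18  0.86]
 [-0.5   0.87]
 [ 0.64 -3.19]
 [ 0.77 -0.64]
 [-1.43 -0.9 ]]
wheel [612.72 -97.04  98.  ]
cap [562.86  96.64 188.  ]
top 84 [-1.75  6.86]
scene 84 [1.78 2.98]
top 49 [44.33  4.53]
scene 49 [47.2   7.18]
top 49 [65.56 64.85]
scene 49 [69.32 62.89]
start tcp fixture [-242.63  549.3 ]
('top', 'scene') [576.48  40.19   0.25]
[[ 2.07 -1.18]
 [ 2.16 -0.4 ]
 [ 0.99 -1.29]
 [ 0.1   0.15]
 [-0.13  0.16]
 [-0.52  0.28]
 [-0.89 -0.05]
 [-0.86  1.04]
 [ 1.01  1.65]
 [-1.77 -2.73]
 [ 0.77 -3.66]
 [ 0.4  -1.5 ]
 [-1.62 -1.93]]
wheel [610.86 -95.52  98.  ]
cap [561.74  98.35 188.  ]
top 84 [-0.89  4.92]
scene 84 [2.66 1.06]
top 49 [45.2   2.77]
scene 49 [48.06  5.43]
top 49 [66.2  63.17]
scene 49 [69.97 61.22]
start tcp fixture [-243.84  546.43]
[[-0.93  0.37  0.  ]
 [ 0.37  0.93  0.  ]
 [-0.    0.   -1.  ]]
```

```bash
python3 - <<'E'
from h import *
np.set_printoptions(precision=4,suppress=True)
for c,uv,z in(("top",(397.68,217.07),104),("scene",(256.15,270.25),102),("top",(314.37,234.59),187),("scene",(286.81,181.18),185)): print(c,at_z(c,*uv,z))
o=env.observe();M=R.from_quat(o["tcp_rot"]).as_matrix();print(M)
print(M.T@(np.array([610.,-93,230])-o["position"]))
E
python3 -m creep '[0,0,0,0,0,-3,8.5, 0,0,0,0,0,-3,8.5]'
```

```text
top [607.9812 -90.3823 104.    ]
scene [610.8576 -95.6634 102.    ]
top [560.8296 102.9224 187.    ]
scene [562.2429  98.3553 185.    ]
[[-0.9273  0.3744  0.0001]
 [ 0.3744  0.9273  0.0001]
 [-0.      0.0001 -1.    ]]
[-600.4481 -407.8824  -23.5885]
time: 1.25
position: [205.8, 509.7, 266.8]
tcp_rot: [0.191, 0.982, -0.001, -0.0]
ft_force: [-0.7, 0.1, -0.0]
gripper_width: 85.1
finger_force: 0.0
```

```bash
python3 -m creep '[0,0,0,-3.75,-2.55,0,8.5, 0,0,0,-3.75,-2.55,0,8.5, 0,0,0,-3.75,-2.55,0,8.5, 0,0,0,-3.75,-2.55,0,8.5, 0,0,0,-3.75,-2.55,0,8.5, 0,0,0,-3.75,-2.55,0,8.5, 0,0,0,-3.75,-2.55,0,8.5, 0,0,0,-3.75,-2.55,0,8.5, 0,0,0,-3.75,-2.55,0,8.5, 0,0,0,-3.75,-2.55,0,8.5, 0,0,0,-3.75,-2.55,0,8.5, 0,0,0,-3.75,-2.55,0,8.5, 0,0,0,-3.75,-2.55,0,8.5, 0,0,0,-3.75,-2.55,0,8.5, 0,0,0,-3.75,-2.55,0,8.5, 0,0,0,-3.75,-2.55,0,8.5, 0,0,0,0,0,0,8.5]'
cat > st.py <<'E'
from h import *
import sys
np.set_printoptions(precision=3,suppress=True)
o=env.observe();M=R.from_quat(o["tcp_rot"]).as_matrix();print(o["time"],o["joint_pos"],o["position"]);print(M, "yaw",np.degrees(np.arctan2(M[1,0],M[0,0])), o["ft_force"],o["ft_torque"])
if len(sys.argv)>3: print("to target, tool mm",M.T@(np.array([float(x) for x in sys.argv[1:4]])-o["position"]), "tilt fix deg (tool)",np.degrees(M.T@np.cross(M[:,2],[0,0,-1])))
E
python3 st.py 609.5 -93 72
```

```text
time: 3.38
position: [609.7, -98.1, 265.3]
tcp_rot: [0.194, 0.981, -0.002, -0.0]
ft_force: [0.7, 0.8, 0.8]
gripper_width: 84.7
finger_force: 0.0
3.375 [-0.197  0.466  0.53   1.205 -0.225  1.528  1.475] [609.718 -98.081 265.312]
[[-0.925  0.381 -0.001]
 [ 0.381  0.925 -0.004]
 [-0.    -0.004 -1.   ]] yaw 157.6072866379662 [0.653 0.763 0.759] [ 0.027 -0.013  0.017]
to target, tool mm [  2.161   5.417 193.291] tilt fix deg (tool) [-0.238  0.007  0.   ]
```

```bash
python3 -m creep '[0,0,-10,0.2,0.5,0,8.5, 0,0,-10,0,0,1,8.5, 0,0,-10,0,0,1,8.5, 0,0,-10,0,0,1,8.5, 0,0,-10,0,0,1,8.5, 0,0,-10,0,0,1,8.5, 0,0,0,0,0,0,8.5]'; python3 st.py 609.5 -93 72
```

```text
time: 4.25
position: [608.7, -85.9, 215.8]
tcp_rot: [-0.326, 0.946, 0.001, -0.001]
ft_force: [-0.0, 0.6, 0.3]
gripper_width: 85.1
finger_force: 0.0
4.25 [-0.09   0.452  0.313  1.308 -0.138  1.405  2.45 ] [608.726 -85.911 215.753]
[[-0.788 -0.616 -0.002]
 [-0.616  0.788  0.002]
 [ 0.001  0.002 -1.   ]] yaw -142.00082035914102 [-0.011  0.601  0.269] [ 0.026 -0.008 -0.016]
to target, tool mm [  3.681  -6.403 143.74 ] tilt fix deg (tool) [ 0.135 -0.029  0.   ]
```

```bash
python3 -m creep '[0,0,0,0.35,-0.65,2,8.5, 0,0,0,0,0,2,8.5, 0,0,0,0,0,2,8.5, 0,0,0,0,0,2,8.5, 0,0,0,0,0,0,8.5, 0,0,0,0,0,0,8.5]'; python3 st.py 609.5 -93 72; python3 - <<'E'
from h import *
for c in("top","scene"):
    im,d=cams.read_camera(c); cv2.imwrite(f"pics/{c}1.png",im)
a=cv2.imread("pics/top1.png")[170:270,340:460]; b=cv2.imread("pics/scene1.png")[210:310,200:320]
cv2.imwrite("pics/1c.png",cv2.resize(np.hstack([a,b]),(792,330),interpolation=cv2.INTER_CUBIC))
E
```

```text
time: 5.0
position: [611.6, -94.6, 137.7]
tcp_rot: [-0.325, 0.946, -0.0, 0.001]
ft_force: [0.6, 0.6, 0.2]
gripper_width: 84.8
finger_force: 0.0
5.0 [-0.077  0.502  0.306  1.428 -0.154  1.234  2.477] [611.591 -94.583 137.715]
[[-0.788 -0.615  0.002]
 [-0.615  0.788 -0.   ]
 [-0.001 -0.001 -1.   ]] yaw -142.0222450232238 [0.563 0.563 0.159] [-0.042 -0.005  0.012]
to target, tool mm [ 0.77   2.625 65.711] tilt fix deg (tool) [-0.079  0.084 -0.   ]
```

View pics/1c.png

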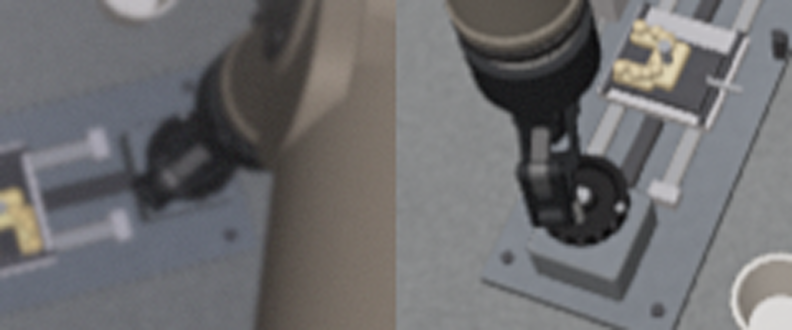

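```bash
python3 -m creep '[0,0,0,0.1,0.25,0.5,8.5, 0,0,0,0,0,1.5,8.5, 0,0,0,0,0,1.5,8.5, 0,0,0,0,0,1.5,8.5, 0,0,0,0,0,1.5,8.5, 0,0,0,0,0,0,8.5, 0,0,0,0,0,0,8.5]'; python3 st.py 609.5 -93 72
python3 -m creep '[0,0,0,0,0,0,6, 0,0,0,0,0,0,6, 0,0,0,0,0,0,6, 0,0,0,0,0,0,6]'; python3 st.py 609.5 -93 72
```

```text
time: 5.98
position: [608.9, -93.6, 71.7]
tcp_rot: [-0.326, 0.945, -0.0, 0.0]
ft_force: [-0.5, 0.2, -0.4]
gripper_width: 85.1
finger_force: 0.0
5.975 [-0.073  0.554  0.293  1.517 -0.171  1.096  2.492] [608.859 -93.59   71.65 ]
[[-0.788 -0.616  0.001]
 [-0.616  0.788 -0.   ]
 [-0.    -0.001 -1.   ]] yaw -141.98640281918446 [-0.461  0.248 -0.395] [ 0.049 -0.045 -0.008]
to target, tool mm [-0.868  0.07  -0.35 ] tilt fix deg (tool) [-0.032  0.025  0.   ]
time: 6.48
position: [608.2, -92.3, 73.1]
tcp_rot: [-0.326, 0.945, 0.001, 0.0]
ft_force: [-3.7, 2.3, 6.0]
gripper_width: 60.8
finger_force: 46.6
6.475 [-0.073  0.552  0.292  1.517 -0.172  1.099  2.491] [608.221 -92.298  73.051]
[[-0.788 -0.616 -0.   ]
 [-0.616  0.788  0.002]
 [-0.001  0.002 -1.   ]] yaw -141.964584890187 [-3.74   2.346  5.976] [ 0.408  0.765 -0.094]
to target, tool mm [-0.574 -1.343  1.05 ] tilt fix deg (tool) [0.089 0.063 0.   ]
```

```bash
python3 -m creep '[0,0,5,0,0,0,6, 0,0,5,0,0,0,6, 0,0,5,0,0,0,6, 0,0,5,0,0,0,6, 0,0,5,0,0,0,6, 0,0,5,0,0,0,6, 0,0,0,0,0,0,6]'; python3 st.py 609.5 -93 72; cat > look.py <<'E'
from h import *
import sys
k=sys.argv[1]
for c in("top","scene"):
    im,d=cams.read_camera(c); cv2.imwrite(f"pics/{c}{k}.png",im)
    for n,z in dict(post_top=84,model_table=40).items():
        for r in models.spot_point(c,n)[:1]: print(c,n,round(r["confidence"],2),r["centre"],at_z(c,*r["centre"],z))
a=cv2.imread(f"pics/top{k}.png")[190:270,290:400]; b=cv2.imread(f"pics/scene{k}.png")[170:270,220:330]
cv2.imwrite(f"pics/{k}c.png",np.hstack([cv2.resize(a,(396,288),interpolation=cv2.INTER_CUBIC),cv2.resize(b,(317,288),interpolation=cv2.INTER_CUBIC)]))
E
python3 look.py 2
```

```text
time: 7.35
position: [608.1, -92.1, 73.0]
tcp_rot: [-0.07, 0.998, 0.001, -0.0]
ft_force: [-3.3, 2.9, 5.9]
gripper_width: 60.3
finger_force: 46.7
7.35 [-0.153  0.565  0.413  1.52  -0.245  1.108  2.024] [608.099 -92.145  73.024]
[[-0.99  -0.139 -0.   ]
 [-0.139  0.99   0.002]
 [ 0.     0.002 -1.   ]] yaw -171.98671893889693 [-3.334  2.935  5.947] [ 0.515  0.811 -0.133]
to target, tool mm [-1.268 -1.045  1.022] tilt fix deg (tool) [ 0.12  -0.007 -0.   ]
top post_top 0.64 [338.8, 233.0] [573.05492999  46.88215334  84.        ]
top model_table 0.56 [334.2, 233.6] [575.46817985  56.42755789  40.        ]
scene post_top 0.69 [281.0, 222.5] [574.17585803  44.38221761  84.        ]
scene model_table 0.77 [285.8, 238.5] [593.20941857  32.4608778   40.        ]
```

```bash
python3 -m creep '[0,0,10,0,0,0,6, 0,0,10,0,0,0,6, 0,0,10,0,0,0,6, 0,0,10,0,0,0,6, 0,0,10,0,0,0,6, 0,0,10,0,0,0,6, 0,0,10,0,0,0,6, 0,0,10,0,0,0,6, 0,0,10,0,0,0,6, 0,0,10,0,0,0,6, 0,0,10,0,0,0,6, 0,0,10,0,0,0,6, 0,0,10,0,0,0,6, 0,0,10,0,0,0,6, 0,0,0,0,0,0,6, 0,0,0,0,0,0,6]'; python3 st.py 609.5 -93 72;python3 look.py 3
```

```text
time: 9.65
position: [608.7, -91.9, 73.0]
tcp_rot: [0.913, 0.407, 0.001, -0.001]
ft_force: [-2.7, 3.0, 6.3]
gripper_width: 60.7
finger_force: 46.9
9.65 [-0.481  0.726  0.984  1.533 -0.631  1.226 -0.126] [608.743 -91.867  73.046]
[[ 0.668  0.744  0.001]
 [ 0.744 -0.668  0.003]
 [ 0.002 -0.001 -1.   ]] yaw 48.08682228821687 [-2.672  3.01   6.315] [ 0.474  0.567 -0.176]
to target, tool mm [-0.34   1.321  1.043] tilt fix deg (tool) [-0.08  -0.139  0.   ]
top post_top 0.83 [326.9, 235.0] [568.41226279  75.10689742  84.        ]
top model_table 0.77 [324.7, 238.7] [562.91490074  80.02795918  40.        ]
scene post_top 0.69 [284.4, 214.7] [567.61644437  67.29139306  84.        ]
scene model_table 0.59 [290.4, 233.2] [593.82943146  51.2944908   40.        ]
```

View pics/3c.png

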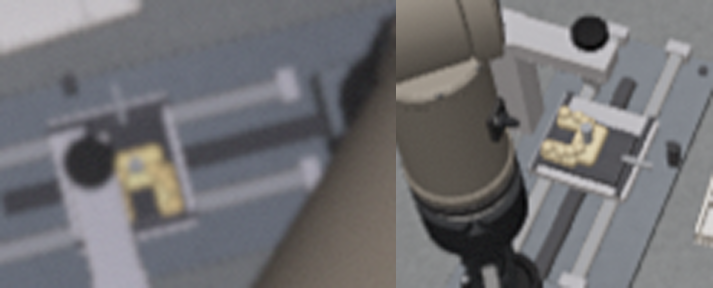

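```bash
python3 -m creep '[0,0,0,0,0,0,8.5, 0,0,0,0,0,0,8.5, 0,0,0,0,0,0,8.5]';  python3 st.py 609.5 -93 72; python3 -m creep '[0,0,-10,0,0,0,8.5, 0,0,-10,0,0,0,8.5, 0,0,-10,0,0,0,8.5, 0,0,-10,0,0,0,8.5, 0,0,-10,0,0,0,8.5, 0,0,-10,0,0,0,8.5, 0,0,-10,0,0,0,8.5, 0,0,-10,0,0,0,8.5, 0,0,-10,0,0,0,8.5, 0,0,-10,0,0,0,8.5, 0,0,-10,0,0,0,8.5, 0,0,-10,0,0,0,8.5, 0,0,-10,0,0,0,8.5, 0,0,-10,0,0,0,8.5, 0,0,-10,0,0,0,8.5, 0,0,-10,0,0,0,8.5, 0,0,0,0,0,0,8.5]'; python3 st.py 608.5 -92 72;python3 look.py 4
```

```text
time: 10.32
position: [608.6, -93.7, 71.4]
tcp_rot: [0.913, 0.407, 0.0, 0.0]
ft_force: [-0.3, -0.6, -0.4]
gripper_width: 84.9
finger_force: 0.0
10.325 [-0.479  0.728  0.983  1.534 -0.63   1.222 -0.126] [608.619 -93.672  71.415]
[[ 0.669  0.743  0.   ]
 [ 0.743 -0.669 -0.   ]
 [-0.     0.    -1.   ]] yaw 48.01322886598515 [-0.281 -0.616 -0.44 ] [-0.014  0.013 -0.037]
to target, tool mm [ 1.089  0.206 -0.585] tilt fix deg (tool) [ 0.024  0.003 -0.   ]
time: 12.45
position: [608.4, -94.0, 71.3]
tcp_rot: [-0.241, 0.971, 0.0, 0.0]
ft_force: [0.8, 0.3, 0.1]
gripper_width: 85.2
finger_force: 0.0
12.45 [-0.096  0.557  0.329  1.519 -0.194  1.098  2.332] [608.413 -93.981  71.348]
[[-0.884 -0.467  0.   ]
 [-0.467  0.884  0.   ]
 [-0.     0.    -1.   ]] yaw -152.14026585383377 [0.781 0.293 0.123] [0.023 0.012 0.001]
to target, tool mm [-1.003  1.711 -0.652] tilt fix deg (tool) [0.001 0.004 0.   ]
top post_top 0.88 [324.5, 233.7] [571.51515789  80.77543429  84.        ]
top model_table 0.85 [324.4, 235.8] [570.09721066  80.73688394  40.        ]
scene post_top 0.92 [283.9, 214.5] [566.21983334  67.07899897  84.        ]
scene model_table 0.78 [290.9, 232.7] [594.02882496  53.17839928  40.        ]
```

```bash
python3 -m creep '[0,0,0,-0.1,0.15,0,8.5, 0,0,0,0,0,0,6, 0,0,0,0,0,0,6, 0,0,0,0,0,0,6, 0,0,0,0,0,0,6, 0,0,10,0,0,0,6, 0,0,10,0,0,0,6, 0,0,10,0,0,0,6, 0,0,10,0,0,0,6, 0,0,10,0,0,0,6, 0,0,10,0,0,0,6, 0,0,10,0,0,0,6, 0,0,10,0,0,0,6, 0,0,10,0,0,0,6, 0,0,10,0,0,0,6, 0,0,10,0,0,0,6, 0,0,10,0,0,0,6, 0,0,0,0,0,0,6, 0,0,0,0,0,0,6]'; python3 st.py 609.5 -93 72;python3 look.py 5
python3 - <<'E'
import cv2,numpy as np
r=lambda k:np.hstack([cv2.resize(cv2.imread(f"pics/top{k}.png")[200:245,295:345],(400,288),interpolation=cv2.INTER_CUBIC),cv2.resize(cv2.imread(f"pics/scene{k}.png")[195:245,270:340],(400,288),interpolation=cv2.INTER_CUBIC)])
cv2.imwrite("pics/5d.png",np.vstack([r(4),r(5)]))
E
```

```text
time: 15.12
position: [608.4, -92.7, 72.3]
tcp_rot: [0.72, 0.694, -0.0, 0.0]
ft_force: [-1.3, -0.1, 7.3]
gripper_width: 60.6
finger_force: 50.8
15.125 [-0.399  0.661  0.82   1.531 -0.508  1.173  0.479] [608.44  -92.736  72.29 ]
[[ 0.036  0.999 -0.   ]
 [ 0.999 -0.036 -0.001]
 [-0.001  0.    -1.   ]] yaw 87.94834330496887 [-1.347 -0.113  7.339] [-0.083  0.642 -0.056]
to target, tool mm [-0.225  1.069  0.291] tilt fix deg (tool) [ 0.002  0.06  -0.   ]
top post_top 0.53 [318.8, 233.0] [573.22173298  94.27563486  84.        ]
top model_table 0.79 [317.0, 240.4] [558.7741686   99.08246087  40.        ]
scene post_top 0.83 [289.4, 210.4] [570.50193955  84.46702098  84.        ]
scene model_table 0.72 [293.9, 224.0] [585.26932672  78.30667804  40.        ]
```

View pics/5d.png

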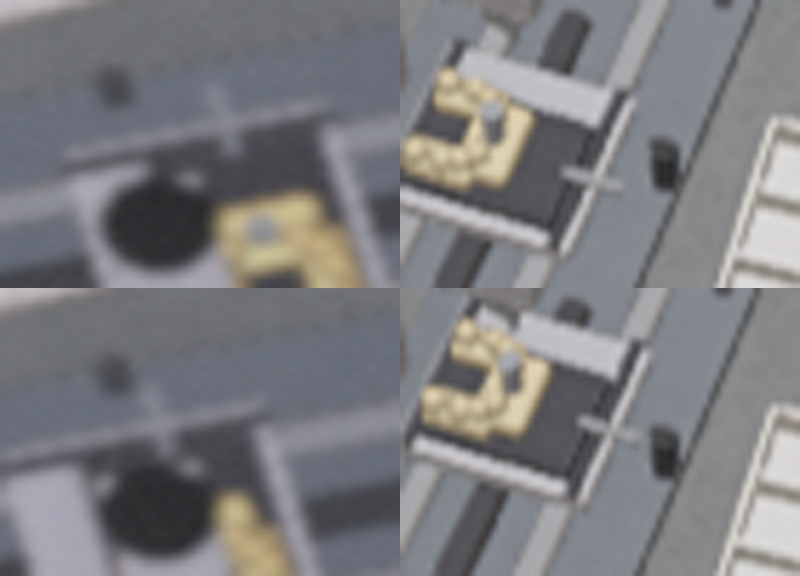

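```bash
cat > rel.py <<'E'
from h import *
ey=np.array([-.2408,.9706]);ex=np.array([.9706,.2408])
T=lambda x,y:(295+x/8,200+y/6.4); S=lambda x,y:(270+x/400*70,195+y/288*50)
def go(lbl,c,f,tip,inn,ptr,post=None):
    P=at_z(c,*f(*ptr),49)[:2]
    for z in(46,52,58):
        print(lbl,c,z,[np.round([(at_z(c,*f(*q),z)[:2]-P)@ex+69,(P-at_z(c,*f(*q),z)[:2])@ey],1) for q in(tip,inn)], np.round((P-at_z(c,*f(*post),84)[:2])@ey,1) if post else "")
if __name__=="__main__":
    go(4,"top",T,(217,88),(232,152),(117,87),(263,229))
    go(5,"top",T,(150,100),(165,152),(117,87))
    go(4,"scene",S,(622,186),(565,170),(665,146),(491,110))
    go(5,"scene",S,(637,150),(580,131),(665,144),(511,75))
E
python3 rel.py
```

```text
4 top 46 [array([61.5, 30. ]), array([36.1, 28.4])] 29.1
4 top 52 [array([60.7, 29.8]), array([35.5, 28.2])] 29.1
4 top 58 [array([59.9, 29.6]), array([34.9, 28. ])] 29.1
5 top 46 [array([62. ,  8.7]), array([41.2,  8.3])] 
5 top 52 [array([61.2,  8.6]), array([40.5,  8.3])] 
5 top 58 [array([60.4,  8.6]), array([39.9,  8.2])] 
4 scene 46 [array([56.3, 24.5]), array([30., 25.])] 29.5
4 scene 52 [array([56.7, 28.1]), array([30.7, 28.6])] 29.5
4 scene 58 [array([57.1, 31.7]), array([31.3, 32.2])] 29.5
5 scene 46 [array([57.8,  5.3]), array([30.9,  4.2])] 10.4
5 scene 52 [array([58.2,  9. ]), array([31.5,  8. ])] 10.4
5 scene 58 [array([58.7, 12.8]), array([32.1, 11.7])] 10.4
```

```bash
python3 -m creep '[0,0,8,0,0,0,6, 0,0,8,0,0,0,6, 0,0,8,0,0,0,6, 0,0,8,0,0,0,6, 0,0,8,0,0,0,6, 0,0,7,0,0,0,6, 0,0,0,0,0,0,6, 0,0,0,0,0,0,6]'; python3 st.py 609.5 -93 72;python3 look.py 6
python3 - <<'E'
import cv2,numpy as np
r=lambda k:np.hstack([cv2.resize(cv2.imread(f"pics/top{k}.png")[200:230,295:330],(400,343),interpolation=cv2.INTER_CUBIC),cv2.resize(cv2.imread(f"pics/scene{k}.png")[190:230,280:327],(400,343),interpolation=cv2.INTER_CUBIC)])
cv2.imwrite("pics/6d.png",r(6))
E
```

```text
time: 16.42
position: [608.0, -92.5, 72.3]
tcp_rot: [0.937, 0.35, -0.0, 0.0]
ft_force: [-3.8, 0.4, 7.0]
gripper_width: 60.8
finger_force: 50.9
16.425 [-0.494  0.738  1.009  1.535 -0.647  1.233 -0.238] [607.978 -92.5    72.274]
[[ 0.755  0.655 -0.001]
 [ 0.655 -0.755 -0.   ]
 [-0.001 -0.    -1.   ]] yaw 40.9357032279508 [-3.821  0.413  6.997] [ 0.053  0.764 -0.088]
to target, tool mm [0.823 1.375 0.273] tilt fix deg (tool) [-0.018  0.05   0.   ]
top post_top 0.78 [314.0, 236.2] [565.66824637 105.65825318  84.        ]
top model_table 0.92 [314.2, 240.4] [558.79529817 106.00527935  40.        ]
scene post_top 0.77 [290.6, 203.8] [561.26373421 102.22914217  84.        ]
scene model_table 0.69 [292.1, 221.1] [576.24107471  82.8374593   40.        ]
```

View pics/6d.png

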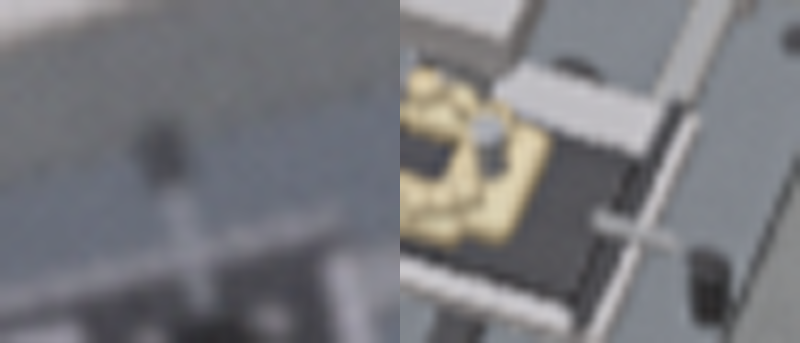

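```bash
python3 - <<'E'
from rel import *
go(6,"top",lambda x,y:(295+x/400*35,200+y/343*30),(172,190),(203,300),(161,150))
go(6,"scene",lambda x,y:(280+(x-400)/400*47,190+y/343*40),(680,247),(597,218),(710,257),(488,128))
E
python3 -m creep '[0,0,0,0,0,0,8.5, 0,0,0,0,0,0,8.5, 0,0,0,0,0,0,8.5, 0,0,0,0,0,-3,8.5, 0,0,0,0,0,-3,8.5, 0,0,0,0,0,-3,8.5, 0,0,0,0,0,-3,8.5, 0,0,0,0,0,-3,8.5, 0,0,0,0,0,-3,8.5, 0,0,0,0,0,-2,3, 0,0,0,0,0,0,0, 0,0,0,0,0,0,0]'; python3 st.py 561.5 100.5 245;python3 look.py 7
```

```text
6 top 46 [array([60.3,  0.2]), array([35.4,  1. ])] 
6 top 52 [array([59.5,  0.2]), array([34.8,  1. ])] 
6 top 58 [array([58.8,  0.2]), array([34.2,  0.9])] 
6 scene 46 [array([58.5, -2. ]), array([31. , -3.2])] -0.0
6 scene 52 [array([60. ,  1.4]), array([32.7,  0.2])] -0.0
6 scene 58 [array([61.5,  4.8]), array([34.3,  3.6])] -0.0
time: 18.23
position: [608.3, -91.4, 270.2]
tcp_rot: [0.937, 0.35, -0.001, -0.001]
ft_force: [0.2, -0.1, -1.1]
gripper_width: 31.6
finger_force: 0.0
18.225 [-0.484  0.602  1.098  1.214 -0.529  1.619 -0.351] [608.291 -91.38  270.246]
[[ 0.755  0.656 -0.001]
 [ 0.656 -0.755  0.001]
 [-0.001 -0.001 -1.   ]] yaw 41.007763816408335 [ 0.159 -0.05  -1.078] [0.005 0.047 0.008]
to target, tool mm [  90.611 -175.461   25.447] tilt fix deg (tool) [-0.086  0.039 -0.   ]
top post_top 0.67 [314.0, 239.6] [557.62288909 105.66447867  84.        ]
top model_table 0.84 [312.8, 239.9] [560.04123224 109.46655687  40.        ]
scene post_top 0.91 [288.7, 205.0] [559.39400376  96.63197587  84.        ]
```

```bash
python3 -m creep '[0,0,0,1.8,-3.5,0,0, 0,0,0,1.8,-3.5,0,0, 0,0,0,1.8,-3.5,0,0, 0,0,0,1.8,-3.5,0,0, 0,0,0,1.8,-3.5,1,0, 0,0,0,0,0,1,0, 0,0,0,0,0,0,0, 0,0,0,0,0,0,0]'; python3 st.py 561.5 100.5 200;python3 look.py 8
python3 - <<'E'
import cv2,numpy as np
r=lambda k:np.hstack([cv2.resize(cv2.imread(f"pics/top{k}.png")[190:250,280:350],(400,343),interpolation=cv2.INTER_CUBIC),cv2.resize(cv2.imread(f"pics/scene{k}.png")[150:230,250:344],(400,343),interpolation=cv2.INTER_CUBIC)])
cv2.imwrite("pics/8d.png",r(8))
E
```

```text
time: 19.52
position: [562.0, 97.3, 251.9]
tcp_rot: [0.937, 0.349, 0.0, 0.001]
ft_force: [-0.2, -0.6, 0.0]
gripper_width: -0.1
finger_force: 0.0
19.525 [-0.934  0.522  1.162  1.396 -0.475  1.525 -0.662] [562.041  97.326 251.887]
[[ 0.757  0.654  0.001]
 [ 0.654 -0.757 -0.001]
 [ 0.     0.001 -1.   ]] yaw 40.828831064244554 [-0.17  -0.55   0.026] [-0.052 -0.003 -0.008]
to target, tool mm [ 1.658 -2.813 51.884] tilt fix deg (tool) [ 0.064 -0.008 -0.   ]
top post_top 0.6 [337.3, 236.1] [565.71703978  50.50591971  84.        ]
scene post_top 0.93 [287.7, 207.3] [561.4069364   89.62470736  84.        ]
scene model_table 0.76 [293.1, 223.9] [583.3694985   77.41531328  40.        ]
```

View pics/8d.png

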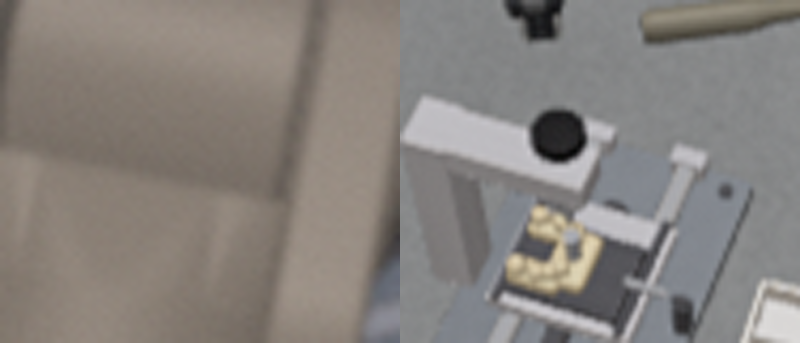

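```bash
python3 -m creep '[0,0,0,0.15,-0.3,1.8,0, 0,0,0,0,0,1.8,0, 0,0,0,0,0,1.8,0, 0,0,0,0,0,0,0, 0,0,0,0,0,0,0]'; python3 st.py 561.5 100.5 188;python3 - <<'E'
import sys;sys.argv=["x","9"]
exec(open("look.py").read())
cv2.imwrite("pics/9d.png",cv2.resize(cv2.imread("pics/scene9.png")[150:230,250:344],(564,480),interpolation=cv2.INTER_CUBIC))
E
```

```text
time: 20.45
position: [561.2, 102.4, 197.7]
tcp_rot: [0.937, 0.35, 0.0, 0.0]
ft_force: [0.3, 0.1, 1.2]
gripper_width: 0.1
finger_force: 0.0
20.45 [-0.945  0.554  1.14   1.497 -0.505  1.413 -0.639] [561.172 102.446 197.713]
[[ 0.755  0.656  0.001]
 [ 0.656 -0.755 -0.   ]
 [ 0.     0.001 -1.   ]] yaw 41.00007530106688 [0.324 0.083 1.204] [-0.008 -0.038  0.034]
to target, tool mm [-1.032  1.678  9.714] tilt fix deg (tool) [ 0.034 -0.018 -0.   ]
top post_top 0.26 [398.4, 216.7] [611.4013929  -95.93545993  84.        ]
scene post_top 0.67 [290.8, 204.3] [562.58711351 101.27632027  84.        ]
scene model_table 0.86 [291.5, 223.5] [579.21320352  76.11834079  40.        ]
```

View pics/9d.png

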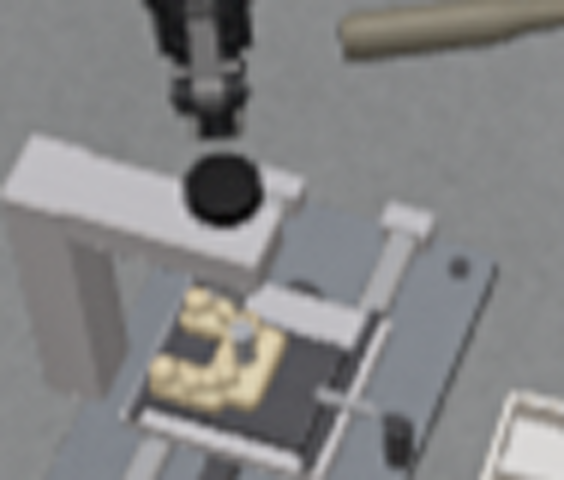

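```bash
python3 - <<'E'
from h import *
for p in([561.2,102.4,197.7],[561.2,102.4,203],[561.5,100.5,188],[555,112,197.7]): print(p,proj("scene",np.array(p)))
print("tip seen",250+222/6,150+138/6,"cap",250+224/6,150+188/6)
E
```

```text
[561.2, 102.4, 197.7] [287.04467482 176.54305979]
[561.2, 102.4, 203] [286.86213529 175.15277339]
[561.5, 100.5, 188] [286.99614931 179.65713799]
[555, 112, 197.7] [287.3478822  172.64643679]
tip seen 287.0 173.0 cap 287.3333333333333 181.33333333333334
```

```bash
python3 -m creep '[0,0,0,-0.1,0.1,0.5,0, 0,0,0,0,0,0.3,0, 0,0,0,0,0,0,0, 0,0,0,0,0,0,0]'; python3 -m creep '[0,0,0,0,0,0.2,0, 0,0,0,0,0,0.2,0, 0,0,0,0,0,0.2,0, 0,0,0,0,0,0,0, 0,0,0,0,0,0,0]'
```

```text
time: 21.25
position: [560.8, 101.3, 189.4]
tcp_rot: [0.937, 0.35, -0.0, 0.0]
ft_force: [0.2, -0.1, 0.3]
gripper_width: -0.4
finger_force: 0.0
time: 21.88
position: [560.8, 101.2, 183.5]
tcp_rot: [0.937, 0.35, 0.0, 0.0]
ft_force: [-0.7, -0.2, 0.5]
gripper_width: 0.0
finger_force: 0.0
```

```bash
python3 - <<'E'
from h import *
im,d=cams.read_camera("scene"); cv2.imwrite("pics/scene10.png",im)
cv2.imwrite("pics/10d.png",cv2.resize(im[155:205,260:315],(550,500),interpolation=cv2.INTER_CUBIC))
np.set_printoptions(precision=0,suppress=True,linewidth=200)
for v in range(166,192,2): print(v,[tuple(int(x) for x in at_d("scene",u,v,d[v,u])) for u in(284,287,290)])
E
```

```text
166 [(595, 59, 304), (595, 68, 295), (576, 100, 249)]
168 [(597, 57, 302), (601, 61, 300), (589, 83, 268)]
170 [(598, 54, 299), (603, 58, 298), (608, 61, 298)]
172 [(601, 51, 297), (605, 55, 296), (609, 59, 294)]
174 [(569, 84, 232), (573, 90, 228), (572, 100, 217)]
176 [(567, 85, 222), (572, 89, 221), (573, 99, 211)]
178 [(552, 100, 187), (557, 105, 186), (563, 109, 186)]
180 [(555, 97, 185), (561, 100, 186), (567, 103, 187)]
182 [(559, 91, 186), (564, 96, 185), (570, 100, 185)]
184 [(562, 86, 187), (568, 91, 186), (573, 96, 184)]
186 [(564, 84, 183), (570, 87, 184), (573, 94, 178)]
188 [(555, 92, 159), (569, 88, 175), (567, 100, 159)]
190 [(557, 89, 156), (564, 92, 157), (571, 95, 159)]
```

View pics/10d.png

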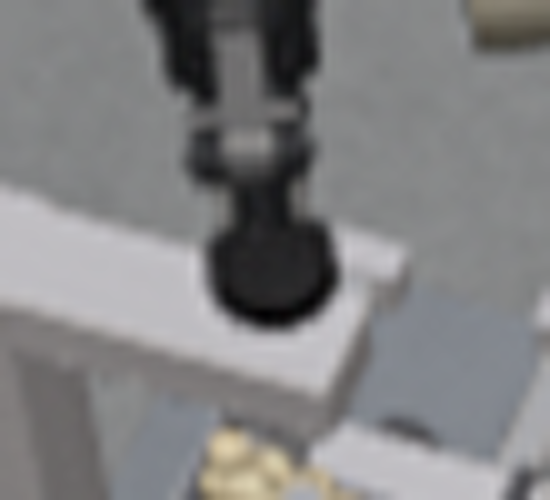

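```bash
python3 -m creep '[0,0,0,0,0,0.2,0, 0,0,0,0,0,0.1,0, 0,0,0,0,0,0,0, 0,0,0,0,0,0,0]'; python3 -m creep '[0,0,0,0,0,0.2,0, 0,0,0,0,0,0.1,0, 0,0,0,0,0,0,0, 0,0,0,0,0,0,0]'
```

```text
time: 22.42
position: [560.8, 101.2, 180.4]
tcp_rot: [0.937, 0.35, 0.0, 0.0]
ft_force: [1.0, -0.0, 0.4]
gripper_width: -0.1
finger_force: 0.0
time: 22.92
position: [560.8, 101.3, 177.4]
tcp_rot: [0.937, 0.35, 0.0, -0.0]
ft_force: [-0.5, 0.1, -0.3]
gripper_width: -0.3
finger_force: 0.0
```

```bash
python3 - <<'E'
from h import *
im,d=cams.read_camera("scene"); cv2.imwrite("pics/scene11.png",im)
cv2.imwrite("pics/11d.png",np.vstack([cv2.resize(np.clip(cv2.imread(f"pics/scene{k}.png")[160:195,265:310].astype(float)*2.2,0,255).astype(np.uint8),(380,296),interpolation=cv2.INTER_CUBIC) for k in(9,11)]))
for v in range(160,190,1): print(v,[tuple(int(x) for x in at_d("scene",u,v,d[v,u])) for u in(284,286,288,290)])
E
```

```text
160 [(982, -360, 1009), (591, 72, 308), (595, 74, 309), (582, 95, 279)]
161 [(588, 69, 306), (592, 70, 307), (593, 75, 303), (581, 95, 275)]
162 [(589, 67, 305), (592, 70, 304), (584, 85, 284), (581, 95, 271)]
163 [(589, 67, 302), (582, 81, 283), (577, 92, 268), (581, 95, 268)]
164 [(591, 64, 303), (574, 89, 266), (577, 92, 264), (581, 94, 266)]
165 [(589, 66, 297), (590, 72, 291), (577, 92, 262), (439, 254, -1)]
166 [(593, 61, 301), (595, 65, 298), (577, 92, 258), (575, 101, 247)]
167 [(593, 61, 298), (596, 63, 298), (594, 72, 287), (575, 99, 245)]
168 [(593, 61, 295), (598, 61, 297), (596, 69, 288), (579, 95, 249)]
169 [(596, 57, 297), (598, 60, 296), (600, 64, 293), (605, 65, 295)]
170 [(596, 56, 295), (600, 58, 296), (603, 61, 295), (606, 64, 293)]
171 [(598, 54, 296), (600, 58, 292), (603, 61, 291), (607, 62, 293)]
172 [(599, 53, 294), (602, 56, 293), (606, 57, 294), (608, 61, 291)]
173 [(599, 52, 292), (603, 54, 293), (605, 57, 291), (609, 60, 290)]
174 [(599, 52, 288), (603, 53, 290), (607, 55, 290), (610, 58, 290)]
175 [(599, 51, 286), (571, 88, 225), (573, 92, 223), (572, 10
[... 280 characters left out ...]
 184)]
180 [(555, 96, 187), (558, 99, 185), (563, 102, 186), (567, 103, 187)]
181 [(556, 94, 185), (560, 97, 185), (565, 99, 187), (568, 102, 184)]
182 [(558, 92, 186), (563, 93, 188), (565, 98, 184), (571, 98, 188)]
183 [(559, 90, 184), (563, 93, 184), (567, 95, 184), (570, 99, 182)]
184 [(562, 87, 186), (565, 91, 184), (570, 91, 187), (573, 95, 185)]
185 [(563, 85, 184), (567, 88, 184), (571, 90, 186), (574, 94, 183)]
186 [(564, 84, 183), (569, 85, 186), (571, 90, 182), (574, 93, 181)]
187 [(565, 82, 182), (567, 86, 179), (572, 88, 180), (573, 94, 175)]
188 [(553, 94, 155), (569, 84, 179), (571, 88, 176), (567, 100, 158)]
189 [(556, 91, 157), (560, 93, 157), (564, 96, 156), (569, 98, 158)]
```

View pics/11d.png

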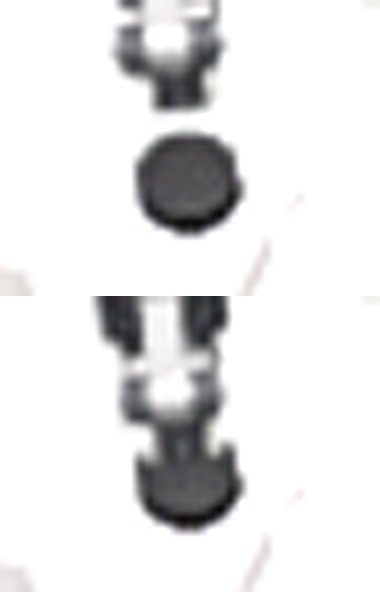

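```bash
python3 -m creep '[0,0,0,0,0,0.2,0, 0,0,0,0,0,0.2,0, 0,0,0,0,0,0,0, 0,0,0,0,0,0,0]'; python3 -m creep '[0,0,0,0,0,0.2,0, 0,0,0,0,0,0.2,0, 0,0,0,0,0,0,0, 0,0,0,0,0,0,0]'; python3 -m creep '[0,0,0,0,0,0.2,0, 0,0,0,0,0,0,0, 0,0,0,0,0,0,0]'
python3 - <<'E'
from h import *
im,d=cams.read_camera("scene"); cv2.imwrite("pics/scene12.png",im)
for v in range(174,192,1): print(v,[tuple(int(x) for x in at_d("scene",u,v,d[v,u])) for u in(284,286,288,290)])
E
```

```text
time: 23.48
position: [560.8, 101.3, 173.4]
tcp_rot: [0.937, 0.35, -0.0, -0.0]
ft_force: [-0.9, 0.2, 0.6]
gripper_width: -0.1
finger_force: 0.0
time: 23.98
position: [560.8, 101.3, 169.4]
tcp_rot: [0.937, 0.35, -0.0, 0.0]
ft_force: [0.8, 0.5, 0.2]
gripper_width: -0.0
finger_force: 0.0
time: 24.35
position: [560.8, 101.3, 167.4]
tcp_rot: [0.937, 0.35, 0.0, -0.0]
ft_force: [-0.1, -0.1, -0.5]
gripper_width: 0.1
finger_force: 0.0
174 [(596, 55, 283), (599, 57, 282), (603, 59, 284), (608, 60, 285)]
175 [(597, 53, 282), (600, 56, 281), (605, 57, 283), (607, 61, 280)]
176 [(600, 50, 284), (601, 54, 280), (605, 56, 282), (608, 59, 280)]
177 [(599, 50, 281), (602, 53, 279), (606, 55, 280), (608, 59, 277)]
178 [(599, 50, 277), (569, 89, 211), (573, 91, 213), (571, 99, 202)]
179 [(566, 85, 210), (568, 89, 207), (572, 92, 207), (572, 98, 200)]
180 [(566, 84, 207), (567, 90, 201), (572, 92, 203), (570, 100, 193)]
181 [(565, 85, 201), (568, 88, 201), (572, 91, 200), (572, 98, 192)]
182 [(563, 87, 195), (562, 95, 185), (567, 96, 187), (570, 99, 186)]
183 [(559, 90, 184), (564, 92, 186), (567, 95, 184), (571, 97, 185)]
184 [(561, 87, 185), (565, 90, 185), (569, 93, 185), (572, 96, 184)]
185 [(563, 85, 185), (567, 87, 186), (570, 91, 184), (574, 93, 184)]
186 [(565, 83, 185), (568, 86, 183), (573, 88, 185), (575, 92, 183)]
187 [(563, 85, 177), (568, 85, 181), (571, 89, 179), (575, 92, 178)]
188 [(553, 94, 155), (567, 86, 176), (570, 90, 173), (567, 100, 158)]
189 [(557, 90, 159), (558, 95, 154), (564, 96, 157), (568, 98, 157)]
190 [(559, 87, 159), (562, 91, 158), (567, 93, 159), (570, 96, 157)]
191 [(561, 85, 160), (563, 89, 157), (568, 91, 158), (572, 93, 158)]
```

```bash
python3 -m creep '[0,0,0,0,0,0.2,0, 0,0,0,0,0,0.2,0, 0,0,0,0,0,0,0, 0,0,0,0,0,0,0]'; python3 -m creep '[0,0,0,0,0,0.2,0, 0,0,0,0,0,0.1,0, 0,0,0,0,0,0,0, 0,0,0,0,0,0,0]'; python3 -m creep '[0,0,0,0,0,0.2,0, 0,0,0,0,0,0,0, 0,0,0,0,0,0,0]'
python3 -m creep '[0,0,0,0,0,0.2,0, 0,0,0,0,0,0,0, 0,0,0,0,0,0,0]'
```

```text
time: 24.9
position: [560.8, 101.2, 163.4]
tcp_rot: [0.937, 0.35, -0.0, -0.0]
ft_force: [0.5, -0.9, 1.1]
gripper_width: -0.1
finger_force: 0.1
time: 25.4
position: [560.8, 101.2, 160.6]
tcp_rot: [0.937, 0.35, 0.0, -0.0]
ft_force: [-0.7, 0.4, 3.9]
gripper_width: -0.1
finger_force: 2.0
time: 25.78
position: [560.8, 101.2, 158.5]
tcp_rot: [0.937, 0.35, 0.0, 0.0]
ft_force: [-1.6, 0.1, 4.7]
gripper_width: -0.0
finger_force: 2.5
time: 26.15
position: [560.8, 101.2, 156.6]
tcp_rot: [0.937, 0.35, 0.0, -0.0]
ft_force: [-2.1, -0.4, 5.9]
gripper_width: -0.2
finger_force: 2.9
```

```bash
python3 -m creep '[0,0,0,0,0,0.2,0, 0,0,0,0,0,0.2,0, 0,0,0,0,0,0,0, 0,0,0,0,0,0,0]'; python3 -m creep '[0,0,0,0,0,0.2,0, 0,0,0,0,0,0.2,0, 0,0,0,0,0,0,0, 0,0,0,0,0,0,0, 0,0,0,0,0,0,0]'
```

```text
time: 26.65
position: [560.9, 101.2, 153.0]
tcp_rot: [0.937, 0.35, 0.0, -0.0]
ft_force: [-2.7, 0.7, 6.8]
gripper_width: 0.0
finger_force: 3.6
time: 27.28
position: [561.0, 101.2, 151.1]
tcp_rot: [0.937, 0.35, 0.001, -0.001]
ft_force: [-5.9, 1.4, 16.9]
gripper_width: -0.1
finger_force: 8.8
```

```bash
python3 -m creep '[0,0,0,0,0,0.15,0, 0,0,0,0,0,0,0, 0,0,0,0,0,0,0]'; python3 -m creep '[0,0,0,0,0,-1,0, 0,0,0,0,0,-2,0, 0,0,0,0,0,-3,0, 0,0,0,0,0,-3,0, 0,0,0,0,0,-3,0, 0,0,0,0,0,0,0, 0,0,0,0,0,0,0]'
python3 - <<'E'
from h import *
im,d=cams.read_camera("scene"); cv2.imwrite("pics/scene13.png",im)
im6=cv2.imread("pics/scene8.png")
cv2.imwrite("pics/13d.png",np.hstack([cv2.resize(x[155:235,260:340],(390,390),interpolation=cv2.INTER_CUBIC) for x in(im6,im)]))
for v in range(178,188,2): print(v,[tuple(int(x) for x in at_d("scene",u,v,d[v,u])) for u in(284,286,288,290)])
E
```

```text
time: 27.65
position: [561.0, 101.3, 151.1]
tcp_rot: [0.937, 0.35, 0.001, -0.001]
ft_force: [-8.9, -0.1, 24.8]
gripper_width: 0.2
finger_force: 12.2
time: 28.52
position: [560.3, 101.5, 265.6]
tcp_rot: [0.937, 0.35, -0.001, -0.0]
ft_force: [0.3, 0.7, -0.3]
gripper_width: 0.1
finger_force: 0.0
178 [(551, 102, 184), (555, 103, 186), (560, 106, 187), (563, 109, 185)]
180 [(555, 96, 186), (559, 99, 186), (564, 101, 187), (566, 105, 185)]
182 [(558, 92, 185), (563, 94, 186), (566, 96, 186), (569, 100, 185)]
184 [(561, 87, 185), (564, 91, 183), (569, 92, 186), (574, 94, 187)]
186 [(565, 83, 185), (568, 86, 184), (572, 89, 184), (574, 93, 180)]
```

View pics/13d.png

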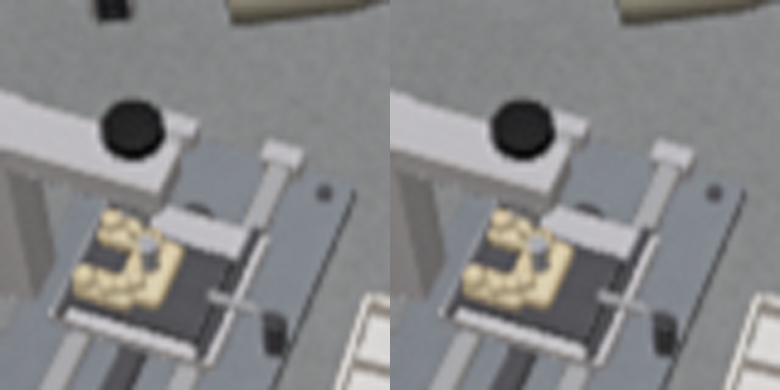

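The picture shows the cap back at its rest height (about row 181 in the scene view). The post and tongue are unchanged next to the pointer, and the robot is clear of everything.

```bash
python3 -c "
from workcell import env
print(env.close_job())"
```

```text
the job is handed in; nothing more can be done
None
```

The post is centred under the stylus to about 1 mm by my camera measurements. The stylus was pressed to its stop (about 12 mm, about 25 N), sprang back up, and the job is handed in at about 29 s; no verdict came back.

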